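Gang two blanks against the vise stop

TASK

Load the vise for clamping: slide the two aluminium blanks along the parallels until they are butted together and hard up against the tip of the micrometer stop, pressing the row home through the outer blank so that the stop feels a firm 10 to 20 N for a moment, never more than 25 N, which would spoil its setting. Slide the loose vise jaw up so that both blanks are snug and square between the jaws, with no gaps left anywhere in the row, and leave the loose tools lying around on the bench where they are.

Things in the scene. Friction and masses are not known exactly. Their poses are not given: they have to be found in the camera images.
- vise: Steel precision vise, 150 mm wide jaws, bolted down, turned a little. Origin on the bench under the jaw gap; x points from the loose jaw (robot's side) to the fixed jaw (far side), y along the jaws to the stop, z up. In mm in this frame: base block x -192..78, y -75..75, top (bed) z 50; fixed jaw x 27 (its face) to 77, top z 95.
- parallels (a point): Vise x = +7 mm, y = 0, z = 74 mm: middle of the plane on which both blanks rest and slide, the tops of two steel parallels, each 8 mm thick and 170 mm long along the jaws, at vise x = -6 and +20 mm.
- stop_bracket (a point): Brass thumb screw's top (z 134 mm, vise x +7, y +80 mm) on the dark stop bracket fixed to the +y end of the fixed jaw; the bracket spans vise x -10..75, y 75..85 mm, top z 121 mm.
- vise_jaw (a joint): Slide of the loose jaw, in m: its gripping face lies at vise x = -27 mm + value, so the opening is 54 mm - value; grows as the jaw closes. Starts 51 to 62 mm open. Slides freely by hand (its screw is slack) against about 4 N of friction and stays where it is left. Snug on the 40 mm blanks it reads about 14 mm.
- jaw_back (a point): Middle of the loose jaw's flat back face (towards the robot), at vise y = 0, 80 mm above the bench, 50 mm behind the gripping face. The jaw is 150 mm wide and spans z 50 to 95 mm; the bed behind it is clear.
- blank_a: Outer aluminium blank, the one farther from the stop (vise -y side): 40 mm across the jaws (x), 55 mm along them (y), 46 mm high, about 0.27 kg (mass and friction vary). Origin at the centre of its underside. Loose on the parallels, a little askew. Its underside is at z = 74 and its top at 120 mm, so it stands 25 mm proud of the jaws.
- blank_b: Inner blank, same size, loose on the parallels between blank_a and the micrometer stop, touching neither.
- stop_rod: Micrometer-head work stop, already set: a 10 mm steel spindle along vise y at vise x = +7 mm, 108 mm above the bench, with a 12 mm button at its inner end; aluminium thimble outside the bracket, 110 mm long in all. Origin at the centre of the button's contact face, which looks to vise -y, at blank_b. Its setting along y varies. It does not give way, but over 25 N spoils its setting.
- hex_key: Bystander: T-handle hex key lying flat left of the vise: 180 mm steel shaft, red 85 mm cross-handle, 15 mm high. Origin at mid-length on its underside.
- brush: Bystander: small bench brush with wooden handle lying flat beside the vise. Origin at mid-length on its underside.
- flange: Bystander: turned aluminium flange standing on the bench, 68 mm disc, 34 mm high. Origin at its middle on its underside.
- holder_1: Bystander: lathe tool holder standing upright: black 64 mm base, ribbed steel shank, 100 mm high. Origin at its middle on its underside.
- holder_2: Bystander: second such tool holder, same size. Origin at its middle on its underside.
- micrometer: Bystander: outside micrometer with blue bow, about 170 mm long, lying in a black foam-lined tray (tray 200 x 260 x 24 mm). Origin at its middle on its underside.
Not all that is in view belongs to the job. What is shaped like the blank_a but orange or turquoise is not meant.

How it is judged:
By the outcome, as a careful person would: the job done as asked, in the order asked, and still so for the second after the job is handed in, with the robot touching nothing.
It also fails if it takes over 64 s, if anything falls off the work surface, if the arm or the gripper's body presses on something with over 40 N, if the wrist force passes 120 N, or if a joint passes its speed limit or range.

ROBOT

A 6-joint arm with a two-finger parallel gripper is mounted at the origin on the work surface. World frame = base frame: x ahead of the robot, y to its left, z up, the work surface at z = 0. Lengths are in m, angles in rad, forces in N, time in s.
With the tool pointing down it reaches from about 0.35 to 0.95 m from the base axis. Payload 17.4 kg.
Tool frame: the origin (TCP) lies on the centre line of the jaws, within the pads' length; the fingertips stand 22 mm ahead of it and the grasp point (between the pads) lies 3 mm ahead of it; z points along the fingers, y is the direction in which the jaws open and shut (so a half turn about z gives the same grasp; the last joint's range is limited). The gripper opens to 93 mm and grips with 3 to 60 N. Pads are 15 mm wide; open, the fingers measure 128 mm over their backs; the gripper's body (75 mm by 188 mm) begins 65 mm behind the grasp point.
Start: joints at [-1.183, 0.116, 1.442, -0, 1.584, -0.038], TCP at [0.279, -0.615, 0.241] pointing down, gripper open.
Joint ranges: [-2.83, 2.83], [-0.83, 2.19], [0.07, 2.5], [-1.14, 4.28], [0.01, 3], [-2.97, 2.97]. Speed limits (rad/s): [1.89, 1.89, 2.22, 3.14, 3.14, 3.14].

INTERFACE

Orientations are given as [roll, pitch, yaw] about the fixed x, y, z axes, in that order (R = Rz(yaw) Ry(pitch) Rx(roll)).
In Python, from bench import robot gives the robot as it stands.
- The arm moves only by the tool apply_moves, never from a script. Its argument "motion" is a list of rows, each a list of 7 numbers: the shift along the world's x, y, z in mm, then the turn, a rotation vector about the world's x, y, z in degrees, then the opening in per cent of the stroke, from 0 (shut) to 100 (fully open). In form: [[x, y, z, ax, ay, az, grip], ...]. A call has 1 to 20 rows; each row is the pose to reach, as a shift and turn from the pose commanded when the call began; what a row does not reach only later rows make up. A row lasts 1/12 s, in which the tool goes at most 41.7 mm and 7.16 degrees, less where a joint would pass 70% of its speed; a pose out of reach is approached as far as the arm can. A call with a gripper value outside its range is refused whole. The fingers move at their own pace and stop on an object; the grip force is fixed at half the most. Time passes only in rows, so rows that repeat a pose let the fingers close. It gives the time, the measured TCP pose, the force and the opening at its end, in the units of the state.
- robot.get_state(): the state, without advancing time (a new reading comes with each control period).
- robot.capture(name): name is "side" or "top"; returns a dict with "pixels" (384x512x3 uint8, red, green, blue), "fovy" (degrees; the focal length in pixels is half the picture's height over the tangent of half this angle, whatever the lens; pixels are square), "cx", "cy" (the principal point, pixels), "camera_from_world" (4x4, takes a point from world to camera coordinates). Camera axes: x right, y down, z forward; pixel columns grow to the right and rows downward; lengths in m; the calibration is good to about 2 mm. A picture is of the moment at which its call begins. There is no depth.
- robot.sign_off(): hands the job in, once; it reports no verdict.
The state is a dict: "time_s": time; "joint_positions": joint angles; "dq": joint speeds; "tau": joint torques, N m; "position": TCP position; "tcp_rot": TCP orientation; "wrist_force": force on the tool from outside, world axes, zero at the start; "wrist_torque": the same for the moment, N m; "grip_width": finger opening in m.
Only numpy, scipy, OpenCV 4.12 (cv2) and the standard library are available. Lean on these libraries where they do the work, as an engineer would, in place of code of your own. Each camera call takes 0.05 s, during which the arm holds its last target.

## Working session

There is one attempt and no reset: what is moved stays moved. The work goes in short steps, Python scripts to look and compute and a tool call to move; the robot and the scene stay as the last step left them, time stands still between calls to the robot, and variables do not carry over. Pictures are saved under pics/ and viewed, and the job is handed in when it is done.

Besides the shell and the picture viewer there is one more tool, called after "Request:" by a JSON object that holds its "method" and its "body", one argument or row to a line. apply_moves: Moves the arm, as the interface text tells. Its arguments: {"type":"object","properties":{"motion":{"type":"array","items":{"type":"array","items":{"type":"number"}}}},"required":["motion"]}

```bash
ls; mkdir -p pics
cat > h.py <<'E'
import numpy as np, cv2
from bench import robot
def cap(n,f):
    c=robot.capture(n); cv2.imwrite('pics/'+f+'.png',c['pixels'][:,:,::-1]); 
    np.savez('pics/'+f+'.npz',**{k:np.array(v) for k,v in c.items()}); return c
def load(f): return np.load('pics/'+f+'.npz')
def foc(c): return c['pixels'].shape[0]/2/np.tan(np.radians(float(c['fovy']))/2)
def proj(c,P):
    P=np.atleast_2d(P); T=c['camera_from_world']; p=P@T[:3,:3].T+T[:3,3]; f=foc(c)
    return np.c_[f*p[:,0]/p[:,2]+c['cx'], f*p[:,1]/p[:,2]+c['cy']]
def atz(c,u,v,z):
    T=c['camera_from_world'];R=T[:3,:3];o=-R.T@T[:3,3];f=foc(c)
    d=R.T@np.array([(u-c['cx'])/f,(v-c['cy'])/f,1]); return o+d*(z-o[2])/d[2]
def crop(f,x0,y0,x1,y1,s,out):
    im=cv2.imread('pics/'+f+'.png')[y0:y1,x0:x1]; cv2.imwrite('pics/'+out+'.png',cv2.resize(im,None,fx=s,fy=s,interpolation=cv2.INTER_CUBIC))
E
python3 -c "
from h import *
for n in('top','side'):
  c=cap(n,n+'0'); print(c['fovy'],c['cx'],c['cy'],c['camera_from_world'])
s=robot.get_state(); print({k:np.round(v,3) for k,v in s.items()})"
```

```text
pics
53.473372474133775 261.4780867347478 188.88034203709952 [[ 0.01486844 -0.99986341 -0.007217    0.01126923]
 [-0.99205484 -0.01384977 -0.12504153  0.58994469]
 [ 0.1249245   0.00901883 -0.99212526  1.11746506]
 [ 0.          0.          0.          1.        ]]
53.730546509668166 247.5604838824804 191.03895009438824 [[-0.92806616 -0.37198811  0.01783379  0.55043076]
 [-0.29581589  0.70724169 -0.64210758  0.22502961]
 [ 0.22624359 -0.60119384 -0.76640708  1.28458944]
 [ 0.          0.          0.          1.        ]]
{'time_s': np.float64(0.1), 'joint_positions': array([-1.183,  0.116,  1.442, -0.   ,  1.584, -0.038]), 'dq': array([ 0.001, -0.002, -0.003,  0.001,  0.001,  0.001]), 'tau': array([ 0.0000e+00, -7.2289e+01, -6.2386e+01,  7.8000e-02,  2.3000e-02,
       -0.0000e+00]), 'position': array([ 0.279, -0.615,  0.24 ]), 'tcp_rot': array([-3.141, -0.   ,  0.426]), 'wrist_force': array([ 0.113,  0.182, -0.822]), 'wrist_torque': array([ 0.014, -0.036,  0.01 ]), 'grip_width': np.float64(0.093)}
```

View pics/top0.png

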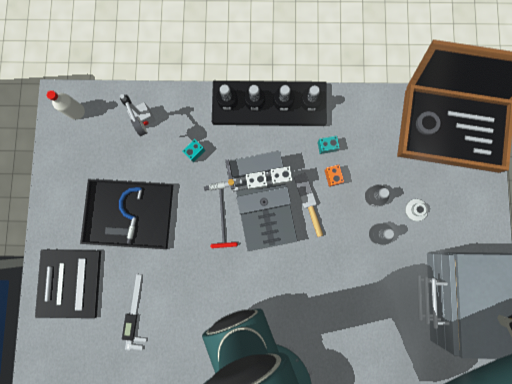

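View pics/side0.png

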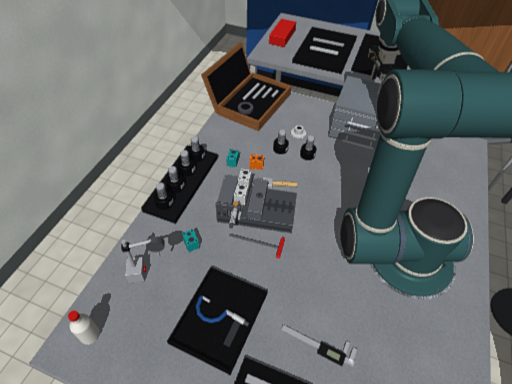

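```bash
python3 -c "
from h import *
crop('top0',195,135,335,255,5.5,'t0c'); crop('side0',205,140,310,265,4.7,'s0c')"
```

```text
(no output)
```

View pics/t0c.png

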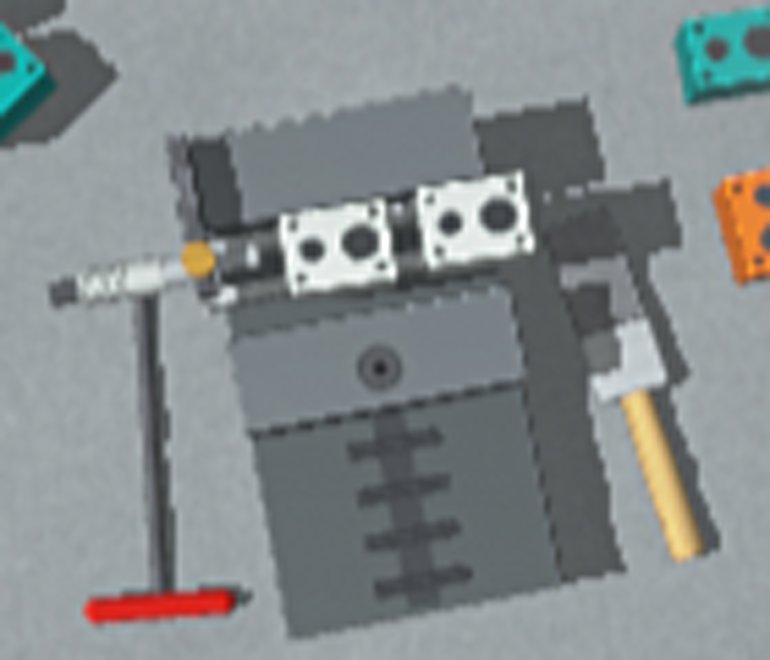

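View pics/s0c.png

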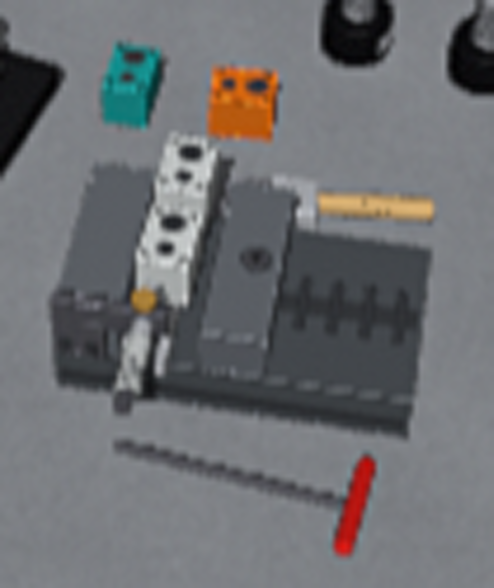

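Candidates: silver blocks at top (257,180) and (281,175); turquoise at (328,145) and (194,150) and orange at (335,175) are decoys. The two silver ones sit in the vise. By the stop's position, (281,175) is blank_a and (257,180) is blank_b.

```bash
cat > fit.py <<'E'
from h import *
from scipy.optimize import least_squares
t=load('top0'); s=load('side0')
def tp(x,y): return (195+(x+.5)/5.5-.5,135+(y+.5)/5.5-.5)
def sp(x,y): return (205+(x+.5)/4.7-.5,140+(y+.5)/4.7-.5)
O=[(t,tp(290,636),(-192,75,50)),(t,tp(560,582),(-192,-75,50)),(t,tp(228,135),(77,75,95)),(t,tp(468,88),(77,-75,95)),(t,tp(198,257),(7,80,134)),
(s,sp(143,298),(7,80,134)),(s,sp(432,250),(-192,-75,50)),(s,sp(410,410),(-192,75,50)),(s,sp(52,300),(77,75,95)),(s,sp(95,165),(77,-75,95))]
def W(p,q): 
    c,sn=np.cos(p[2]),np.sin(p[2]); q=np.atleast_2d(q)/1000.
    return np.c_[p[0]+c*q[:,0]-sn*q[:,1],p[1]+sn*q[:,0]+c*q[:,1],q[:,2]]
def inv(p,P):
    c,sn=np.cos(p[2]),np.sin(p[2]); d=np.asarray(P)[:2]-p[:2]; return np.array([c*d[0]+sn*d[1],-sn*d[0]+c*d[1]])*1000
def r(p): return np.concatenate([(proj(c,W(p,q))[0]-uv) for c,uv,q in O])
f=least_squares(r,[.55,0,0.1],loss='soft_l1'); p=f.x
if __name__=='__main__':
    print(p,np.degrees(p[2])); print(r(p).reshape(-1,2).round(1))
    for n,pts,z in (('b',[(280,215),(385,198),(396,278),(293,293)],.12),('a',[(416,190),(521,172),(534,252),(429,270)],.12),('jaw',[(250,435),(524,382),(232,342),(510,288)],.095)):
        print(n,[inv(p,atz(t,*tp(*q),z)).round(1).tolist() for q in pts])
    for n,pts,z in (('b side',[(154,209),(203,209),(188,262),(137,262)],.12),('a',[(168,134),(218,138),(208,198),(158,194)],.12)):
        print(n,[inv(p,atz(s,*sp(*q),z)).round(1).tolist() for q in pts])
    print('stop',inv(p,atz(t,*tp(258,256),.108)))
E
python3 fit.py
```

```text
[0.60725112 0.02533305 0.19582858] 11.220150971857251
[[-1.   0.6]
 [ 0.1  1.1]
 [-6.7  0. ]
 [ 0.4 -0.6]
 [-0.  -0.4]
 [-0.1 -1. ]
 [ 0.1 -0.6]
 [ 0.4 -1.8]
 [-0.4  1.3]
 [ 0.2 -1.6]]
b [[22.1, 35.9], [21.0, -18.8], [-20.8, -16.8], [-18.9, 36.4]]
a [[22.2, -35.2], [21.7, -90.1], [-20.4, -88.7], [-19.8, -34.2]]
jaw [[-84.6, 71.9], [-83.2, -73.1], [-35.2, 72.7], [-33.5, -75.2]]
b side [[17.4, -10.5], [-18.3, -17.8], [-17.0, 34.4], [19.2, 41.7]]
a [[22.2, -87.7], [-16.3, -91.3], [-19.9, -29.3], [17.5, -25.7]]
stop [ 5.01673251 51.05804014]
```

```bash
cat > go.py <<'E'
from fit import *
import sys
# usage: vise x y (mm) tcp z -> delta from current measured pose, yaw target deg
x,y,z,yaw=map(float,sys.argv[1:5]); st=robot.get_state()
w=W(p,(x,y,z))[0]; print('d mm',((w-st['position'])*1000).round(1),'dyaw',round(yaw+np.degrees(p[2]-st['tcp_rot'][2]),2),'now',st['position'].round(4),inv(p,st['position']).round(2),st['tcp_rot'].round(4))
E
python3 go.py 5 -125 120 90; python3 -c "
from fit import *
im=cv2.imread('pics/top0.png');im=cv2.resize(im[135:255,195:335],None,fx=5.5,fy=5.5)
def dr(P,col):
  q=proj(t,W(p,P)); q=((q+.5-[195,135])*5.5).astype(int); cv2.polylines(im,[q],True,col,1)
dr([(-192,75,50),(-192,-75,50),(78,-75,50),(78,75,50)],(0,255,255))
dr([(27,75,95),(27,-75,95),(77,-75,95),(77,75,95)],(0,0,255))
dr([(-10,75,121),(-10,85,121),(75,85,121),(75,75,121)],(0,255,0))
dr([(2,47,108),(12,47,108),(12,75,108),(2,75,108)],(255,0,0))
dr([(-10,-85,74),(-2,-85,74),(-2,85,74),(-10,85,74)],(255,0,255))
cv2.imwrite('pics/ov.png',im)"
```

```text
d mm [ 357.8  518.3 -120. ] dyaw 76.82 now [ 0.2787 -0.6146  0.24  ] [-446.77 -563.78] [-3.1406 -0.      0.4258]
```

View pics/ov.png

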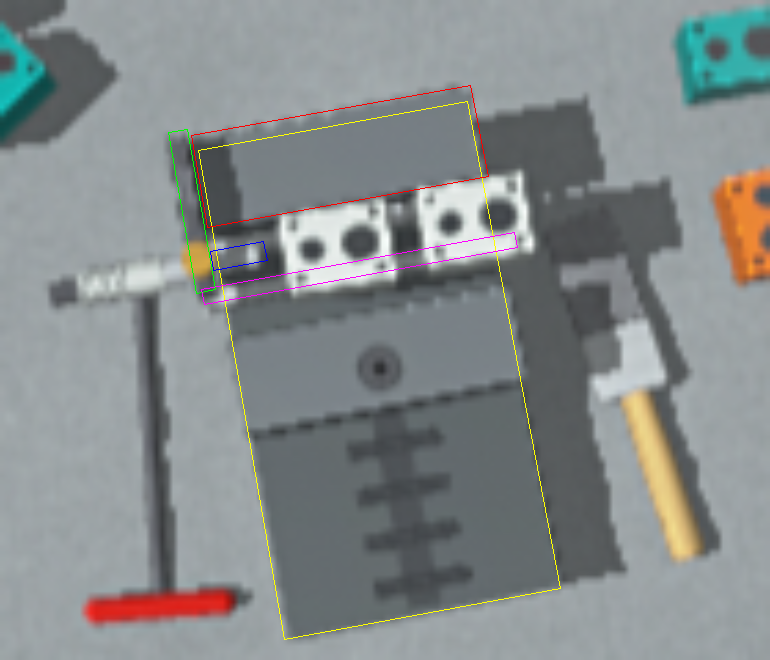

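Request:
{"method": "apply_moves", "body": {
  "motion": [
    [22,32,0,0,0,4.8,0],
    [45,65,0,0,0,9.6,0],
    [67,97,0,0,0,14.4,0],
    [89,130,0,0,0,19.2,0],
    [112,162,0,0,0,24,0],
    [134,194,0,0,0,28.8,0],
    [156,227,0,0,0,33.6,0],
    [179,259,0,0,0,38.4,0],
    [201,291,0,0,0,43.2,0],
    [223,324,0,0,0,48,0],
    [246,356,0,0,0,52.8,0],
    [268,389,0,0,0,57.6,0],
    [291,421,0,0,0,62.4,0],
    [313,453,0,0,0,67.2,0],
    [335,486,0,0,0,72,0],
    [358,518,0,0,0,76.8,0],
    [358,518,0,0,0,76.8,0],
    [358,518,0,0,0,76.8,0]
  ]
}}

```text
time_s: 1.6
position: [0.6373, -0.0951, 0.2398]
tcp_rot: [-3.14, -0.0, 1.769]
wrist_force: [0.4, -0.3, 0.1]
grip_width: 0.0006
```

```bash
python3 go.py 5 -125 120 90;python3 -c "
from h import *
print(robot.get_state()['wrist_force'],robot.get_state()['grip_width'])"
```

```text
d mm [  -0.8   -1.2 -119.8] dyaw -0.13 now [ 0.6373 -0.0951  0.2398] [   6.06 -124.02] [-3.1403e+00 -5.0000e-04  1.7688e+00]
[ 0.43861228 -0.31645229  0.09520364] 0.0005506099728312542
```

Descend beside blank_a, then look.

Request:
{"method": "apply_moves", "body": {
  "motion": [
    [0,-1,-30,0,0,0,0],
    [0,-1,-60,0,0,0,0],
    [0,-1,-90,0,0,0,0],
    [0,-1,-110,0,0,0,0],
    [0,-1,-119,0,0,0,0],
    [0,-1,-119,0,0,0,0],
    [0,-1,-119,0,0,0,0]
  ]
}}

```text
time_s: 2.18
position: [0.6368, -0.0984, 0.1226]
tcp_rot: [3.141, 0.0, 1.765]
wrist_force: [0.7, -0.2, 1.0]
grip_width: 0.0006
```

```bash
python3 go.py 5 -105 120 90;python3 -c "
from h import *
print(robot.get_state()['wrist_force'])
cap('side','s1');crop('s1',205,120,330,265,4.1,'s1c')"
```

```text
d mm [-4.2 21.7 -2.6] dyaw 0.09 now [ 0.6368 -0.0984  0.1226] [   4.89 -127.14] [3.1412e+00 2.0000e-04 1.7651e+00]
[ 0.71304969 -0.17735215  1.02266224]
```

View pics/s1c.png

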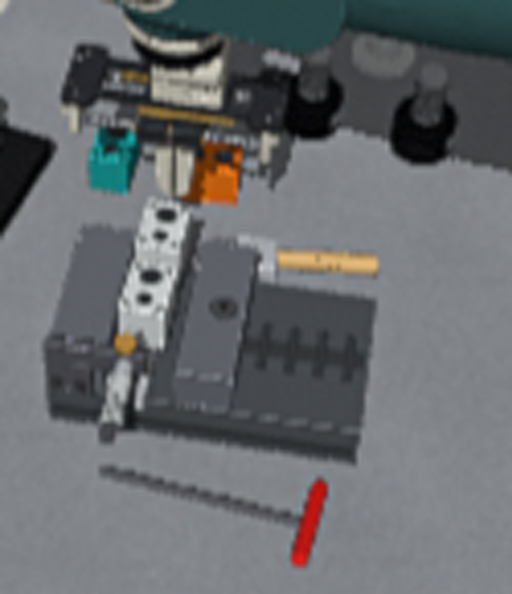

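Request:
{"method": "apply_moves", "body": {
  "motion": [
    [-1,6,-1,0,0,0,0],
    [-2,11,-1,0,0,0,0],
    [-3,15,-1,0,0,0,0],
    [-4,19,-1,0,0,0,0],
    [-4.3,22,-1,0,0,0,0],
    [-4.9,25,-1,0,0,0,0],
    [-4.9,25,-1,0,0,0,0],
    [-4.9,25,-1,0,0,0,0]
  ]
}}

```text
time_s: 2.9
position: [0.6319, -0.0726, 0.1207]
tcp_rot: [-3.142, 0.0, 1.766]
wrist_force: [-0.7, -0.6, -0.2]
grip_width: 0.0003
```

```bash
python3 go.py 5 -90 120 90;python3 -c "
from h import *
print(robot.get_state()['wrist_force'])"
```

```text
d mm [-2.2 10.6 -0.7] dyaw 0.01 now [ 0.6319 -0.0726  0.1207] [   5.14 -100.83] [-3.1416e+00  1.0000e-04  1.7665e+00]
[-0.71923412 -0.61336449 -0.15119133]
```

Request:
{"method": "apply_moves", "body": {
  "motion": [
    [-0.3,1.5,0,0,0,0,0],
    [-0.6,3,0,0,0,0,0],
    [-0.9,4.5,0,0,0,0,0],
    [-1.2,6,0,0,0,0,0],
    [-1.5,7.5,0,0,0,0,0],
    [-1.8,9,0,0,0,0,0],
    [-2.1,10.5,0,0,0,0,0],
    [-2.4,12,0,0,0,0,0],
    [-2.7,13.5,0,0,0,0,0]
  ]
}}

```text
time_s: 3.65
position: [0.6292, -0.0591, 0.1207]
tcp_rot: [3.142, 0.0, 1.766]
wrist_force: [-0.0, -0.7, 0.1]
grip_width: 0.0005
```

```bash
python3 go.py 5 -80 120 90;python3 -c "
from h import *
print(robot.get_state()['wrist_force'])
cap('side','s2');crop('s2',205,120,330,265,4.1,'s2c')"
```

```text
d mm [-1.5  6.9 -0.7] dyaw 0.02 now [ 0.6292 -0.0591  0.1207] [  5.08 -87.07] [3.1416e+00 1.0000e-04 1.7663e+00]
[-0.02049658 -0.69900823  0.11504959]
```

View pics/s2c.png

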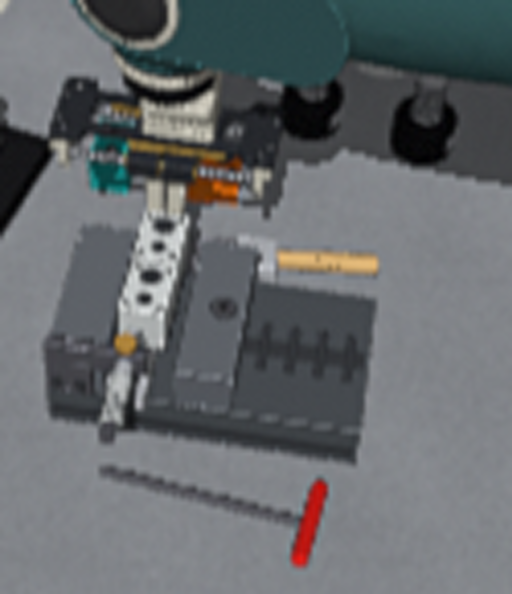

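Fingers are at crop (170,200), pushing a; the gap to b has nearly closed. Continuing.

Request:
{"method": "apply_moves", "body": {
  "motion": [
    [-0.3,1.2,0,0,0,0,0],
    [-0.5,2.4,0,0,0,0,0],
    [-0.7,3.6,0,0,0,0,0],
    [-1,4.8,0,0,0,0,0],
    [-1.2,6,0,0,0,0,0],
    [-1.4,7.2,0,0,0,0,0],
    [-1.7,8.4,0,0,0,0,0]
  ]
}}

```text
time_s: 4.28
position: [0.6275, -0.0508, 0.1206]
tcp_rot: [3.142, 0.0, 1.766]
wrist_force: [1.6, -3.8, 0.8]
grip_width: 0.0004
```

```bash
python3 go.py 5 -70 120 90;python3 -c "
from h import *
print(robot.get_state()['wrist_force'])
cap('side','s3');crop('s3',205,120,330,265,4.1,'s3c');cap('top','t3');crop('t3',205,135,315,215,7,'t3c')"
```

```text
d mm [-1.7  8.5 -0.6] dyaw 0.03 now [ 0.6275 -0.0508  0.1206] [  5.06 -78.63] [3.1416e+00 2.0000e-04 1.7662e+00]
[ 1.58658785 -3.81595048  0.77427195]
```

View pics/s3c.png

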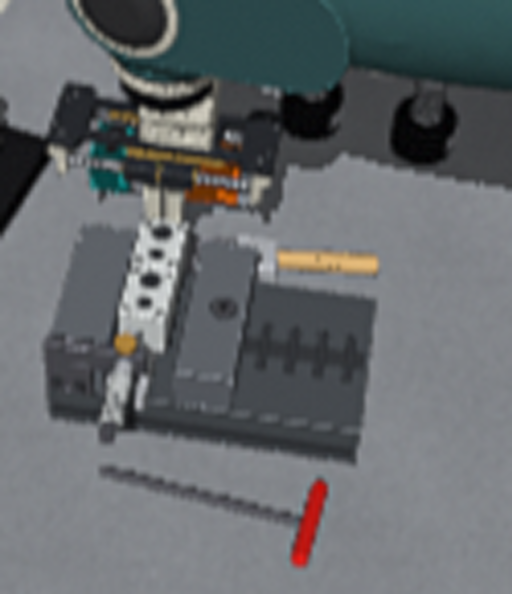

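View pics/t3c.png

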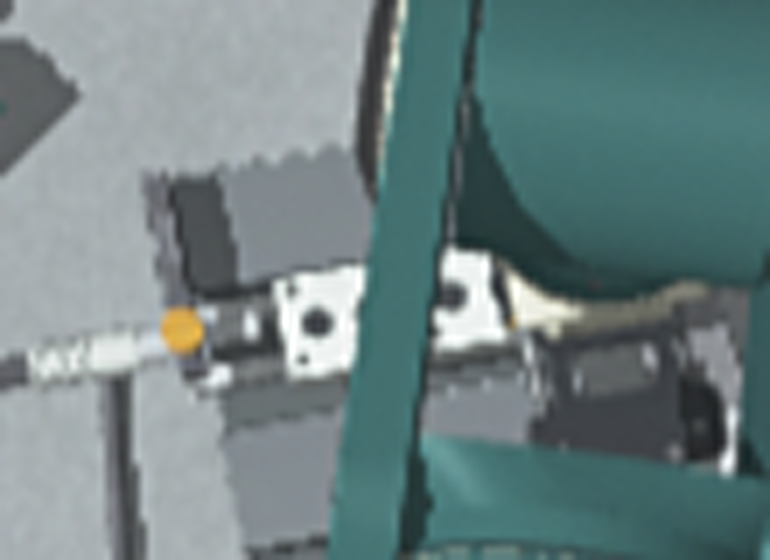

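Request:
{"method": "apply_moves", "body": {
  "motion": [
    [-0.2,0.8,0,0,0,0,0],
    [-0.3,1.6,0,0,0,0,0],
    [-0.5,2.4,0,0,0,0,0],
    [-0.6,3,0,0,0,0,0]
  ]
}}

```text
time_s: 4.72
position: [0.6268, -0.0478, 0.1206]
tcp_rot: [-3.141, 0.0, 1.766]
wrist_force: [0.6, -2.3, -0.1]
grip_width: 0.0004
```

```bash
python3 go.py 5 -70 120 90
```

```text
d mm [-1.1  5.5 -0.6] dyaw 0.03 now [ 0.6268 -0.0478  0.1206] [  4.99 -75.58] [-3.1415e+00  1.0000e-04  1.7662e+00]
```

Request:
{"method": "apply_moves", "body": {
  "motion": [
    [-0.1,0.5,0,0,0,0,0],
    [-0.2,1,0,0,0,0,0]
  ]
}}

```text
time_s: 4.88
position: [0.6267, -0.0468, 0.1206]
tcp_rot: [-3.141, -0.0, 1.766]
wrist_force: [0.9, -2.1, 0.3]
grip_width: 0.0001
```

Request:
{"method": "apply_moves", "body": {
  "motion": [
    [-0.1,0.5,0,0,0,0,0],
    [-0.2,1,0,0,0,0,0]
  ]
}}

```text
time_s: 5.05
position: [0.6265, -0.0458, 0.1207]
tcp_rot: [-3.142, 0.0, 1.766]
wrist_force: [1.3, -4.2, 0.5]
grip_width: 0.0004
```

```bash
python3 go.py 5 -70 120 90; python3 -c "
from h import *
cap('top','t4');crop('t4',205,135,315,215,7,'t4c')"
```

```text
d mm [-0.7  3.5 -0.7] dyaw 0.02 now [ 0.6265 -0.0458  0.1207] [  5.01 -73.54] [-3.1415  0.      1.7662]
```

View pics/t4c.png

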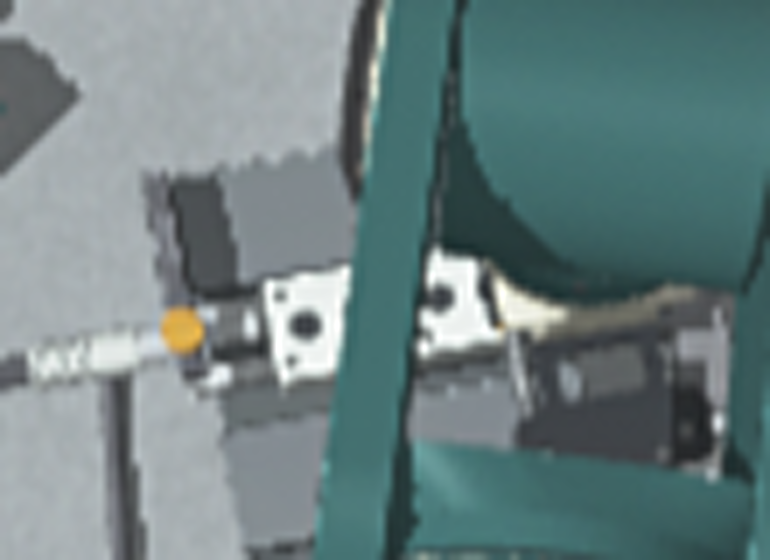

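b's left edge (crop x≈266) is about level with the button (≈258), so contact is close. Single 0.5 mm steps from here.

Request:
{"method": "apply_moves", "body": {
  "motion": [
    [-0.1,0.5,0,0,0,0,0]
  ]
}}

```text
time_s: 5.18
position: [0.6264, -0.0453, 0.1206]
tcp_rot: [-3.142, -0.0, 1.766]
wrist_force: [0.6, -2.9, 0.2]
grip_width: 0.0002
```

Request:
{"method": "apply_moves", "body": {
  "motion": [
    [-0.1,0.5,0,0,0,0,0]
  ]
}}

```text
time_s: 5.27
position: [0.6263, -0.0448, 0.1207]
tcp_rot: [3.142, -0.0, 1.766]
wrist_force: [1.5, -4.5, 0.4]
grip_width: 0.0005
```

Request:
{"method": "apply_moves", "body": {
  "motion": [
    [-0.1,0.5,0,0,0,0,0]
  ]
}}

```text
time_s: 5.35
position: [0.6262, -0.0443, 0.1206]
tcp_rot: [-3.142, 0.0, 1.766]
wrist_force: [0.4, -3.4, 0.1]
grip_width: 0.0003
```

Request:
{"method": "apply_moves", "body": {
  "motion": [
    [-0.1,0.4,0,0,0,0,0]
  ]
}}

```text
time_s: 5.43
position: [0.6261, -0.0439, 0.1206]
tcp_rot: [3.142, 0.0, 1.766]
wrist_force: [1.3, -2.9, 0.5]
grip_width: 0.0008
```

Request:
{"method": "apply_moves", "body": {
  "motion": [
    [0,0.3,0,0,0,0,0]
  ]
}}

```text
time_s: 5.52
position: [0.6261, -0.0436, 0.1207]
tcp_rot: [3.142, 0.0, 1.766]
wrist_force: [0.2, -3.7, 0.1]
grip_width: 0.0002
```

Request:
{"method": "apply_moves", "body": {
  "motion": [
    [-0.1,0.3,0,0,0,0,0]
  ]
}}

```text
time_s: 5.6
position: [0.626, -0.0433, 0.1206]
tcp_rot: [-3.142, -0.0, 1.766]
wrist_force: [1.1, -2.7, 0.9]
grip_width: 0.0004
```

Request:
{"method": "apply_moves", "body": {
  "motion": [
    [-0.1,0.3,0,0,0,0,0]
  ]
}}

```text
time_s: 5.68
position: [0.6259, -0.043, 0.1206]
tcp_rot: [-3.142, 0.0, 1.766]
wrist_force: [0.6, -3.5, 0.5]
grip_width: 0.0005
```

Request:
{"method": "apply_moves", "body": {
  "motion": [
    [-0.1,0.3,0,0,0,0,0]
  ]
}}

```text
time_s: 5.77
position: [0.6258, -0.0427, 0.1207]
tcp_rot: [3.142, -0.0, 1.766]
wrist_force: [0.5, -3.1, 1.2]
grip_width: 0.0002
```

Request:
{"method": "apply_moves", "body": {
  "motion": [
    [0,0.3,0,0,0,0,0]
  ]
}}

```text
time_s: 5.85
position: [0.6258, -0.0424, 0.1206]
tcp_rot: [-3.142, -0.0, 1.766]
wrist_force: [-0.3, -4.1, 1.1]
grip_width: 0.0007
```

Request:
{"method": "apply_moves", "body": {
  "motion": [
    [-0.1,0.3,0,0,0,0,0]
  ]
}}

```text
time_s: 5.93
position: [0.6257, -0.0421, 0.1206]
tcp_rot: [-3.142, 0.0, 1.766]
wrist_force: [1.1, -3.8, 1.1]
grip_width: 0.0006
```

Request:
{"method": "apply_moves", "body": {
  "motion": [
    [-0.1,0.3,0,0,0,0,0]
  ]
}}

```text
time_s: 6.02
position: [0.6256, -0.0418, 0.1206]
tcp_rot: [-3.142, -0.0, 1.766]
wrist_force: [1.4, -4.1, 1.6]
grip_width: 0.0008
```

```bash
python3 go.py 5 -70 120 90
```

```text
d mm [ 0.2 -0.5 -0.6] dyaw 0.03 now [ 0.6256 -0.0418  0.1206] [  4.92 -69.44] [-3.1416 -0.      1.7661]
```

Request:
{"method": "apply_moves", "body": {
  "motion": [
    [-0.1,0.3,0,0,0,0,0]
  ]
}}

```text
time_s: 6.1
position: [0.6256, -0.0417, 0.1207]
tcp_rot: [3.141, 0.0, 1.766]
wrist_force: [2.8, -7.9, -0.2]
grip_width: 0.0002
```

Request:
{"method": "apply_moves", "body": {
  "motion": [
    [0,0.3,0,0,0,0,0]
  ]
}}

```text
time_s: 6.18
position: [0.6256, -0.0417, 0.1207]
tcp_rot: [3.142, 0.001, 1.766]
wrist_force: [2.5, -8.9, 0.3]
grip_width: 0.0003
```

Request:
{"method": "apply_moves", "body": {
  "motion": [
    [-0.1,0.3,0,0,0,0,0]
  ]
}}

```text
time_s: 6.27
position: [0.6255, -0.0416, 0.1207]
tcp_rot: [3.141, 0.001, 1.766]
wrist_force: [2.7, -12.4, 0.1]
grip_width: 0.0006
```

```bash
python3 go.py 5 -70 120 90; python3 -c "
from h import *
cap('top','t5');crop('t5',205,135,315,215,7,'t5c')"
```

```text
d mm [ 0.2 -0.7 -0.7] dyaw 0.04 now [ 0.6255 -0.0416  0.1207] [  4.9  -69.24] [3.1415e+00 1.5000e-03 1.7660e+00]
```

View pics/t5c.png

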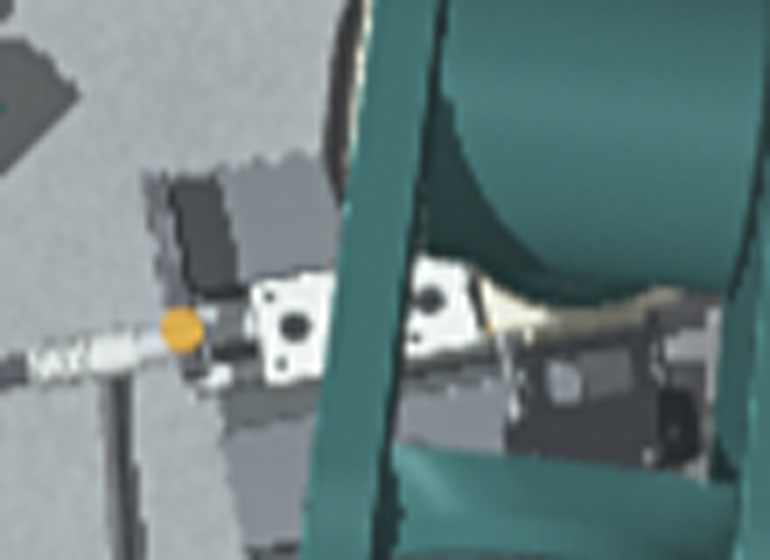

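Against the stop now (position no longer advances, force rising about 9 N/mm, about 12.5 N at the wrist including about 3.5 N friction). I'll add 0.5 mm for about 17 N.

Request:
{"method": "apply_moves", "body": {
  "motion": [
    [0,0.3,0,0,0,0,0]
  ]
}}

```text
time_s: 6.4
position: [0.6255, -0.0416, 0.1207]
tcp_rot: [3.142, 0.002, 1.766]
wrist_force: [2.3, -12.4, 0.6]
grip_width: 0.0002
```

Request:
{"method": "apply_moves", "body": {
  "motion": [
    [-0.1,0.2,0,0,0,0,0],
    [-0.1,0.2,0,0,0,0,0]
  ]
}}

```text
time_s: 6.57
position: [0.6255, -0.0416, 0.1207]
tcp_rot: [3.141, 0.002, 1.766]
wrist_force: [2.5, -12.9, -0.3]
grip_width: 0.0007
```

Request:
{"method": "apply_moves", "body": {
  "motion": [
    [0,0,0,0,0,0,0]
  ]
}}

```text
time_s: 6.65
position: [0.6255, -0.0416, 0.1207]
tcp_rot: [3.141, 0.002, 1.766]
wrist_force: [3.0, -13.1, -0.5]
grip_width: 0.0007
```

Request:
{"method": "apply_moves", "body": {
  "motion": [
    [0,0.3,0,0,0,0,0]
  ]
}}

```text
time_s: 6.73
position: [0.6255, -0.0415, 0.1207]
tcp_rot: [3.141, 0.003, 1.766]
wrist_force: [3.8, -16.3, -0.0]
grip_width: 0.0001
```

Request:
{"method": "apply_moves", "body": {
  "motion": [
    [-0.1,0.3,0,0,0,0,0]
  ]
}}

```text
time_s: 6.82
position: [0.6255, -0.0415, 0.1208]
tcp_rot: [3.141, 0.003, 1.765]
wrist_force: [3.5, -19.3, -0.0]
grip_width: 0.0005
```

Request:
{"method": "apply_moves", "body": {
  "motion": [
    [0,0,0,0,0,0,0],
    [0.1,-0.7,0,0,0,0,0],
    [0.3,-1.5,0,0,0,0,0],
    [0.6,-3,0,0,0,0,0],
    [1.4,-7,0,0,0,0,0],
    [3,-15,0,0,0,0,0],
    [6,-30,2,0,0,0,0],
    [6,-30,30,0,0,0,0],
    [6,-30,65,0,0,0,0],
    [6,-30,100,0,0,0,0],
    [-35,-30,100,0,0,-7,0],
    [-75,-30,100,0,0,-14,0],
    [-115,-30,100,0,0,-21,0],
    [-155,-30,100,0,0,-28,0],
    [-195,-30,100,0,0,-35,0],
    [-195,-30,100,0,0,-35,0]
  ]
}}

```text
time_s: 8.15
position: [0.4259, -0.0704, 0.2221]
tcp_rot: [3.139, -0.0, 1.146]
wrist_force: [-1.1, 0.9, -0.2]
grip_width: 0.0004
```

```bash
python3 -c "
from h import *
cap('side','s6');crop('s6',205,140,310,265,4.7,'s6c');cap('top','t6');crop('t6',195,135,335,255,5.5,'t6c')"; python3 go.py -130 0 220 0
```

```text
d mm [50.  70.6 -1.8] dyaw -54.97 now [ 0.4298 -0.0706  0.2218] [-192.75  -59.53] [ 3.1387e+00 -6.0000e-04  1.1552e+00]
```

View pics/s6c.png

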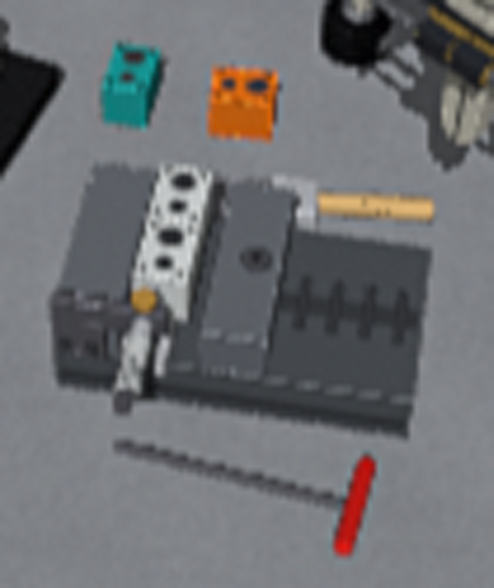

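View pics/t6c.png

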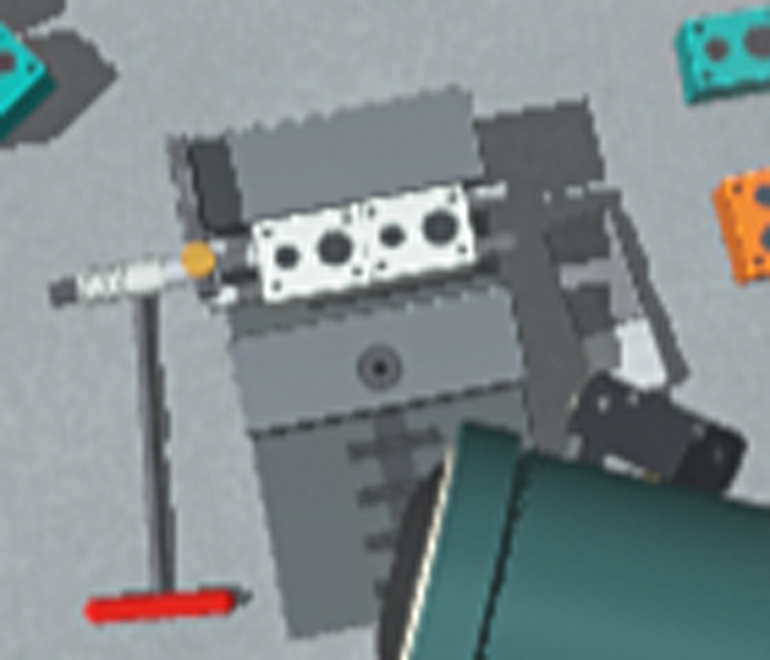

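Request:
{"method": "apply_moves", "body": {
  "motion": [
    [7,10,0,0,0,-7,0],
    [14,20,0,0,0,-14,0],
    [21,30,0,0,0,-21,0],
    [28,40,0,0,0,-28,0],
    [35,50,0,0,0,-35,0],
    [42,60,0,0,0,-42,0],
    [49,70,0,0,0,-49,0],
    [49,70,0,0,0,-55,0],
    [49,70,0,0,0,-55,0],
    [49,70,0,0,0,-55,0]
  ]
}}

```text
time_s: 9.08
position: [0.48, -0.0, 0.2201]
tcp_rot: [-3.141, 0.001, 0.2]
wrist_force: [0.0, -0.1, -0.5]
grip_width: 0.0004
```

```bash
python3 go.py -120 0 84 0
```

```text
d mm [   9.5    2.  -136.1] dyaw -0.24 now [ 0.48   -0.      0.2201] [-129.72   -0.13] [-3.1413e+00  1.2000e-03  2.0000e-01]
```

Request:
{"method": "apply_moves", "body": {
  "motion": [
    [2,0,-35,0,0,0,0],
    [4,1,-70,0,0,0,0],
    [4,1,-105,0,0,-0.2,0],
    [4,1,-125,0,0,-0.2,0],
    [4,1,-136,0,0,-0.2,0],
    [4,1,-136,0,0,-0.2,0],
    [4,1,-136,0,0,-0.2,0]
  ]
}}

```text
time_s: 9.67
position: [0.4836, 0.0009, 0.0854]
tcp_rot: [3.142, -0.0, 0.194]
wrist_force: [1.2, 0.9, 1.2]
grip_width: 0.0004
```

```bash
python3 go.py -95 0 84 0;python3 -c "
from h import *
print(robot.get_state()['wrist_force'])"
```

```text
d mm [30.4  5.9 -1.4] dyaw 0.13 now [0.4836 0.0009 0.0854] [-1.26e+02  1.10e-01] [ 3.1415e+00 -1.0000e-04  1.9360e-01]
[1.17978046 0.9143939  1.21616258]
```

Request:
{"method": "apply_moves", "body": {
  "motion": [
    [7,1.4,0,0,0,0,0],
    [13,2.6,0,0,0,0.1,0],
    [18,3.6,0,0,0,0.1,0],
    [22,4.4,0,0,0,0.1,0],
    [25,5,0,0,0,0.1,0],
    [27,5.4,0,0,0,0.1,0],
    [29,5.8,0,0,0,0.1,0],
    [29,5.8,0,0,0,0.1,0]
  ]
}}

```text
time_s: 10.33
position: [0.5124, 0.0071, 0.0846]
tcp_rot: [-3.142, 0.0, 0.194]
wrist_force: [0.1, -0.2, -0.5]
grip_width: 0.0007
```

Request:
{"method": "apply_moves", "body": {
  "motion": [
    [1,0.2,0,0,0,0,0],
    [2,0.4,0,0,0,0,0],
    [3,0.6,0,0,0,0,0],
    [4,0.8,0,0,0,0,0],
    [5,1,0,0,0,0,0]
  ]
}}

```text
time_s: 10.75
position: [0.5173, 0.008, 0.0847]
tcp_rot: [3.142, -0.0, 0.194]
wrist_force: [-1.0, -0.4, -0.7]
grip_width: 0.0007
```

```bash
python3 go.py -80 0 84 0
```

```text
d mm [11.5  1.8 -0.7] dyaw 0.13 now [0.5173 0.008  0.0847] [-91.65   0.46] [ 3.1416 -0.      0.1936]
```

Request:
{"method": "apply_moves", "body": {
  "motion": [
    [1,0.2,0,0,0,0,0],
    [2,0.4,0,0,0,0,0],
    [3,0.6,0,0,0,0,0],
    [4,0.8,0,0,0,0,0],
    [5,1,0,0,0,0.1,0],
    [6,1.1,0,0,0,0.1,0],
    [7,1.3,0,0,0,0.1,0],
    [8,1.5,0,0,0,0.1,0]
  ]
}}

```text
time_s: 11.42
position: [0.5252, 0.0096, 0.0846]
tcp_rot: [-3.141, 0.0, 0.195]
wrist_force: [-4.7, 0.8, 3.1]
grip_width: 0.0001
```

Request:
{"method": "apply_moves", "body": {
  "motion": [
    [1,0.2,0,0,0,0,0],
    [2,0.4,0,0,0,0,0],
    [3,0.6,0,0,0,0,0],
    [4,0.8,0,0,0,0,0],
    [5,1,0,0,0,0,0]
  ]
}}

```text
time_s: 11.83
position: [0.5302, 0.0106, 0.0846]
tcp_rot: [-3.141, 0.0, 0.195]
wrist_force: [-5.0, 2.0, 2.5]
grip_width: 0.0004
```

```bash
python3 go.py -70 0 84 0;  python3 -c "
from h import *
cap('side','s7');crop('s7',205,140,310,265,4.7,'s7c')"
```

```text
d mm [ 8.3  1.2 -0.6] dyaw 0.02 now [0.5302 0.0106 0.0846] [-78.41   0.49] [-3.1415e+00  1.0000e-04  1.9540e-01]
```

View pics/s7c.png

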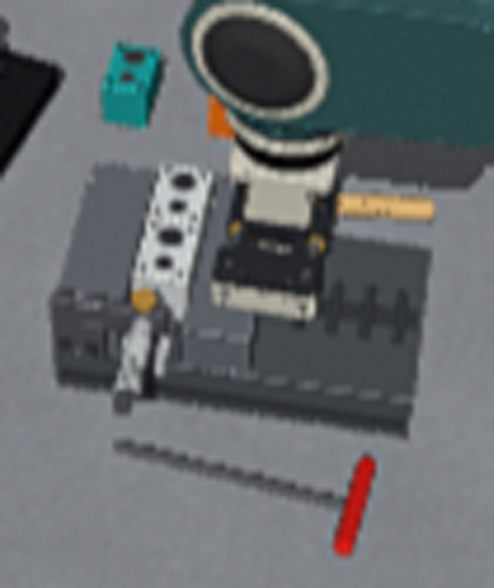

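The jaw is moving with the fingers (about 5 N); the face is close to the blanks. Continuing slowly.

Request:
{"method": "apply_moves", "body": {
  "motion": [
    [0.7,0.1,0,0,0,0,0],
    [1.4,0.3,0,0,0,0,0],
    [2.1,0.4,0,0,0,0,0],
    [2.8,0.5,0,0,0,0,0],
    [3.5,0.6,0,0,0,0,0]
  ]
}}

```text
time_s: 12.3
position: [0.5333, 0.0111, 0.0845]
tcp_rot: [-3.141, 0.001, 0.196]
wrist_force: [-9.2, 2.3, 3.5]
grip_width: 0.0004
```

Request:
{"method": "apply_moves", "body": {
  "motion": [
    [0.7,0.1,0,0,0,0,0],
    [1.4,0.3,0,0,0,0,0],
    [2,0.4,0,0,0,0,0]
  ]
}}

```text
time_s: 12.55
position: [0.5353, 0.0116, 0.0845]
tcp_rot: [-3.141, 0.001, 0.196]
wrist_force: [-9.7, 1.9, 3.6]
grip_width: 0.0001
```

```bash
python3 go.py -70 0 84 0
```

```text
d mm [ 3.3  0.2 -0.5] dyaw 0.02 now [0.5353 0.0116 0.0845] [-73.26   0.49] [-3.1412e+00  1.2000e-03  1.9550e-01]
```

Request:
{"method": "apply_moves", "body": {
  "motion": [
    [0.5,0.1,0,0,0,0,0],
    [1,0.2,0,0,0,0,0],
    [1.5,0.3,0,0,0,0,0]
  ]
}}

```text
time_s: 12.8
position: [0.5368, 0.0119, 0.0845]
tcp_rot: [-3.141, 0.001, 0.195]
wrist_force: [-9.3, 1.0, 4.5]
grip_width: 0.0005
```

Request:
{"method": "apply_moves", "body": {
  "motion": [
    [0.5,0.1,0,0,0,0,0],
    [1,0.2,0,0,0,0,0]
  ]
}}

```text
time_s: 12.97
position: [0.5373, 0.012, 0.0845]
tcp_rot: [-3.141, 0.003, 0.196]
wrist_force: [-19.5, 1.0, 11.4]
grip_width: 0.0003
```

Request:
{"method": "apply_moves", "body": {
  "motion": [
    [0.4,0.1,0,0,0,0,0],
    [0.8,0.1,0,0,0,0,0]
  ]
}}

```text
time_s: 13.13
position: [0.5373, 0.012, 0.0845]
tcp_rot: [-3.141, 0.005, 0.196]
wrist_force: [-27.5, -0.3, 16.7]
grip_width: 0.0008
```

```bash
python3 go.py -70 0 84 0;  python3 -c "
from h import *
cap('side','s8');crop('s8',205,140,310,265,4.7,'s8c')"
```

```text
d mm [ 1.2 -0.3 -0.5] dyaw 0.01 now [0.5373 0.012  0.0845] [-71.17   0.49] [-3.1409  0.0047  0.1956]
```

View pics/s8c.png

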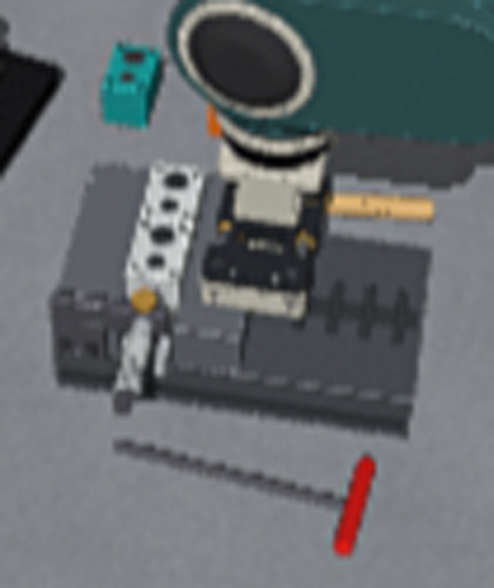

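Hard snug: force rose steeply at TCP x ≈ -71.2 (expected about -70.5). Retreating to check.

Request:
{"method": "apply_moves", "body": {
  "motion": [
    [-0.7,-0.1,0,0,0,0,0],
    [-1.5,-0.3,0,0,0,0,0],
    [-3,-0.6,0,0,0,0,0],
    [-8,-1.6,0,0,0,0,0],
    [-20,-4,0,0,0,0,0],
    [-40,-8,0,0,0,0,0],
    [-40,-8,35,0,0,0,0],
    [-40,-8,70,0,0,0,0],
    [-40,-8,105,0,0,0,0],
    [-40,-8,136,0,0,0,0],
    [-55,-40,136,0,0,7,0],
    [-70,-75,136,0,0,14,0],
    [-85,-110,136,0,0,21,0],
    [-100,-145,136,0,0,28,0],
    [-100,-180,136,0,0,35,0],
    [-100,-180,136,0,0,35,0]
  ]
}}

```text
time_s: 14.52
position: [0.4378, -0.1718, 0.2209]
tcp_rot: [3.14, 0.001, 0.81]
wrist_force: [-0.4, 0.2, -0.0]
grip_width: -0.0
```

```bash
python3 -c "
from h import *
cap('side','s9');crop('s9',220,160,270,225,9,'s9c');cap('top','t9');crop('t9',220,150,310,220,8.5,'t9c')"; python3 go.py 5 -110 220 90
```

```text
d mm [195.1  87.9  -0.6] dyaw 55.14 now [ 0.4385 -0.1695  0.2206] [-203.43 -158.25] [3.141  0.     0.8043]
```

View pics/s9c.png

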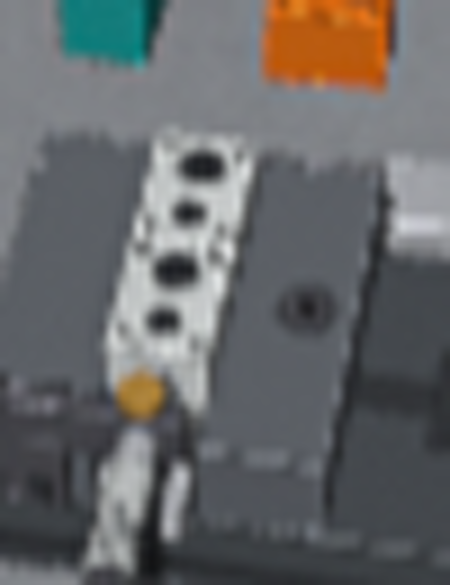

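View pics/t9c.png

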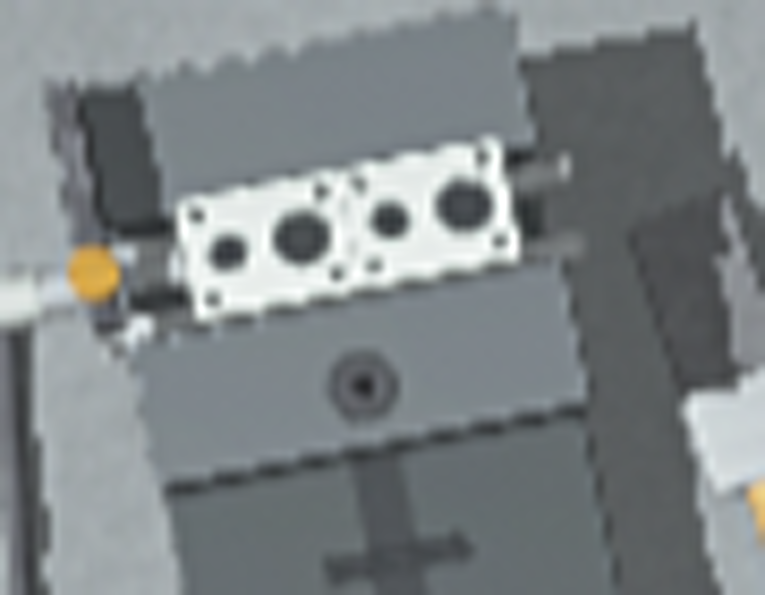

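Side and top views show the row square between the jaws, with no visible gap at b/button (top crop (182,268)) or a/b (350,230). Pixels are about 3 mm, so I'll gently re-touch the outer blank to confirm by feel that no gap opened.

Request:
{"method": "apply_moves", "body": {
  "motion": [
    [24,8,0,0,0,7,0],
    [48,18,0,0,0,14,0],
    [72,28,0,0,0,21,0],
    [96,40,0,0,0,28,0],
    [120,50,0,0,0,35,0],
    [144,60,0,0,0,42,0],
    [168,72,0,0,0,49,0],
    [197,88,0,0,0,55,0],
    [197,88,0,0,0,55,0],
    [197,88,-35,0,0,55,0],
    [197,88,-70,0,0,55,0],
    [197,88,-100,0,0,55,0],
    [197,88,-100,0,0,55,0],
    [197,88,-100,0,0,55,0]
  ]
}}

```text
time_s: 15.78
position: [0.6353, -0.079, 0.1201]
tcp_rot: [-3.139, -0.001, 1.765]
wrist_force: [0.3, 0.3, 1.1]
grip_width: 0.0
```

```bash
python3 go.py 7 -72 121 90
```

```text
d mm [-7.2 35.1  0.9] dyaw 0.1 now [ 0.6353 -0.079   0.1201] [   7.25 -107.82] [-3.1394e+00 -8.0000e-04  1.7650e+00]
```

Request:
{"method": "apply_moves", "body": {
  "motion": [
    [-1,8,0,0,0,0,0],
    [-3,16,0,0,0,0,0],
    [-4.5,23,0,0,0,0,0],
    [-6,29,0,0,0,0,0],
    [-6.5,32,0,0,0,0,0],
    [-7,34,0,0,0,0,0],
    [-7,34,0,0,0,0,0]
  ]
}}

```text
time_s: 16.37
position: [0.629, -0.0455, 0.1209]
tcp_rot: [3.141, 0.0, 1.767]
wrist_force: [0.5, -1.0, 0.3]
grip_width: 0.0002
```

```bash
python3 go.py 7 -69.5 121 90
```

```text
d mm [-1.3  4.   0.1] dyaw 0.0 now [ 0.629  -0.0455  0.1209] [  7.53 -73.7 ] [3.1413e+00 1.0000e-04 1.7665e+00]
```

Request:
{"method": "apply_moves", "body": {
  "motion": [
    [-0.1,0.7,0,0,0,0,0],
    [-0.3,1.4,0,0,0,0,0],
    [-0.4,2,0,0,0,0,0],
    [-0.5,2.5,0,0,0,0,0]
  ]
}}

```text
time_s: 16.7
position: [0.6285, -0.0436, 0.1206]
tcp_rot: [-3.141, -0.0, 1.766]
wrist_force: [0.3, -0.3, 0.1]
grip_width: 0.0005
```

Request:
{"method": "apply_moves", "body": {
  "motion": [
    [-0.1,0.3,0,0,0,0,0],
    [-0.1,0.6,0,0,0,0,0]
  ]
}}

```text
time_s: 16.87
position: [0.6284, -0.0429, 0.1206]
tcp_rot: [-3.142, 0.0, 1.766]
wrist_force: [0.1, 0.1, -0.4]
grip_width: 0.0008
```

Request:
{"method": "apply_moves", "body": {
  "motion": [
    [-0.1,0.3,0,0,0,0,0]
  ]
}}

```text
time_s: 16.95
position: [0.6283, -0.0426, 0.1206]
tcp_rot: [-3.142, 0.0, 1.766]
wrist_force: [0.7, 0.2, -0.7]
grip_width: 0.0009
```

```bash
python3 go.py 7 -69.2 121 90
```

```text
d mm [-0.7  1.4  0.4] dyaw 0.03 now [ 0.6283 -0.0426  0.1206] [  7.44 -70.7 ] [-3.1416  0.      1.7662]
```

Request:
{"method": "apply_moves", "body": {
  "motion": [
    [-0.1,0.4,0,0,0,0,0],
    [-0.2,0.8,0,0,0,0,0]
  ]
}}

```text
time_s: 17.12
position: [0.6281, -0.0417, 0.1206]
tcp_rot: [-3.142, 0.0, 1.766]
wrist_force: [0.4, 0.4, -0.1]
grip_width: 0.0006
```

Request:
{"method": "apply_moves", "body": {
  "motion": [
    [-0.1,0.3,0,0,0,0,0]
  ]
}}

```text
time_s: 17.2
position: [0.628, -0.0414, 0.1207]
tcp_rot: [3.142, 0.0, 1.766]
wrist_force: [0.7, -2.6, -0.4]
grip_width: 0.0004
```

Request:
{"method": "apply_moves", "body": {
  "motion": [
    [0,0.3,0,0,0,0,0]
  ]
}}

```text
time_s: 17.28
position: [0.628, -0.0414, 0.1206]
tcp_rot: [-3.142, 0.001, 1.766]
wrist_force: [0.4, -3.9, 0.1]
grip_width: 0.0005
```

```bash
python3 go.py 7 -69.2 121 90
```

```text
d mm [-0.4  0.2  0.4] dyaw 0.03 now [ 0.628  -0.0414  0.1206] [  7.37 -69.48] [-3.1415e+00  6.0000e-04  1.7662e+00]
```

Request:
{"method": "apply_moves", "body": {
  "motion": [
    [-0.1,0.3,0,0,0,0,0]
  ]
}}

```text
time_s: 17.37
position: [0.628, -0.0413, 0.1207]
tcp_rot: [3.142, 0.001, 1.766]
wrist_force: [1.3, -7.2, 0.1]
grip_width: 0.0004
```

Request:
{"method": "apply_moves", "body": {
  "motion": [
    [-0.1,0.3,0,0,0,0,0]
  ]
}}

```text
time_s: 17.45
position: [0.628, -0.0413, 0.1207]
tcp_rot: [3.141, 0.002, 1.766]
wrist_force: [2.7, -9.0, -0.8]
grip_width: 0.0003
```

Request:
{"method": "apply_moves", "body": {
  "motion": [
    [0,0.3,0,0,0,0,0]
  ]
}}

```text
time_s: 17.53
position: [0.628, -0.0412, 0.1207]
tcp_rot: [3.141, 0.002, 1.766]
wrist_force: [2.4, -10.8, -2.1]
grip_width: 0.0006
```

```bash
python3 go.py 7 -69.2 121 90
```

```text
d mm [-0.4  0.1  0.3] dyaw 0.04 now [ 0.628  -0.0412  0.1207] [  7.38 -69.34] [3.1414e+00 2.1000e-03 1.7659e+00]
```

Request:
{"method": "apply_moves", "body": {
  "motion": [
    [-0.1,0.3,0,0,0,0,0]
  ]
}}

```text
time_s: 17.62
position: [0.628, -0.0412, 0.1208]
tcp_rot: [3.141, 0.003, 1.766]
wrist_force: [2.9, -13.6, -1.5]
grip_width: 0.0004
```

Request:
{"method": "apply_moves", "body": {
  "motion": [
    [0,0.2,0,0,0,0,0]
  ]
}}

```text
time_s: 17.7
position: [0.6279, -0.0412, 0.1208]
tcp_rot: [3.141, 0.003, 1.766]
wrist_force: [2.5, -13.6, -2.1]
grip_width: 0.0002
```

```bash
python3 go.py 7 -69.2 121 90
```

```text
d mm [-0.4 -0.   0.2] dyaw 0.05 now [ 0.6279 -0.0412  0.1208] [  7.36 -69.26] [3.1414e+00 2.9000e-03 1.7657e+00]
```

Request:
{"method": "apply_moves", "body": {
  "motion": [
    [0.1,-0.7,0,0,0,0,0],
    [0.3,-1.5,0,0,0,0,0],
    [0.6,-3,0,0,0,0,0],
    [1.4,-7,0,0,0,0,0],
    [3,-15,0,0,0,0,0],
    [6,-30,2,0,0,0,0],
    [6,-30,30,0,0,0,0],
    [6,-30,65,0,0,0,0],
    [6,-30,100,0,0,0,0],
    [-35,-40,100,0,0,-7,0],
    [-75,-60,100,0,0,-14,0],
    [-115,-80,100,0,0,-21,0],
    [-150,-100,100,0,0,-28,0],
    [-180,-125,100,0,0,-35,0],
    [-200,-160,100,0,0,-35,0],
    [-200,-160,100,0,0,-35,0]
  ]
}}

```text
time_s: 19.03
position: [0.4244, -0.2046, 0.2215]
tcp_rot: [3.14, 0.002, 1.15]
wrist_force: [0.1, 1.0, 0.4]
grip_width: 0.0004
```

```bash
python3 -c "
from fit import *
a=cap('side','s10');crop('s10',205,140,310,265,4.7,'s10c');c=cap('top','t10');crop('t10',195,135,335,255,5.5,'t10c')
im=cv2.imread('pics/t10c.png')
def dr(P,col):
  q=proj(c,W(p,P)); q=((q+.5-[195,135])*5.5).astype(int); cv2.polylines(im,[q],True,col,1)
dr([(-13,75,95),(-13,-75,95),(-63,-75,95),(-63,75,95)],(0,255,255))
dr([(27,75,95),(27,-75,95),(77,-75,95),(77,75,95)],(0,0,255))
dr([(27,48,120),(27,-62,120),(-13,-62,120),(-13,48,120)],(0,255,0))
cv2.imwrite('pics/t10o.png',im)
b=load('t9'); d=np.abs(b['pixels'].astype(int)-c['pixels']).sum(2)[165:195,235:300]; print('diff blanks region',d.max(),(d>60).sum())"
```

```text
diff blanks region 83 1
```

View pics/t10o.png

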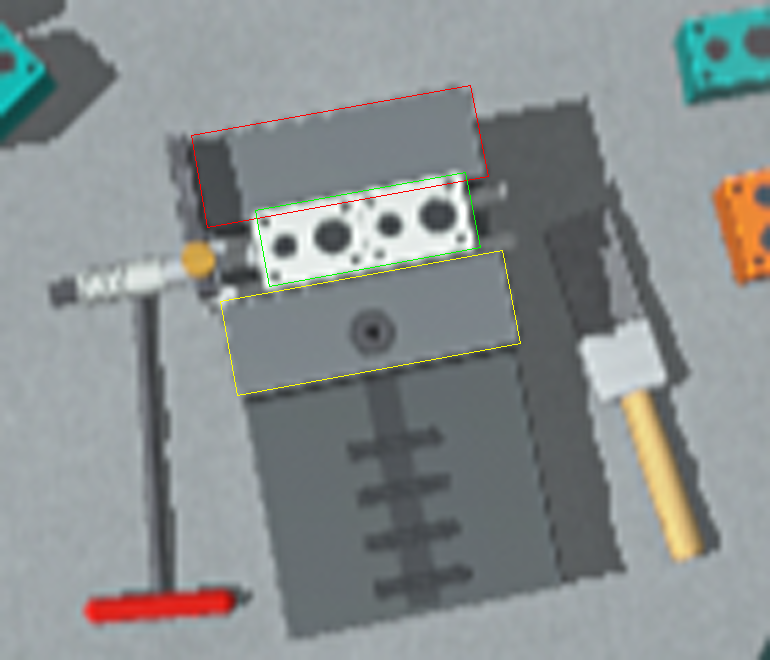

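View pics/s10c.png

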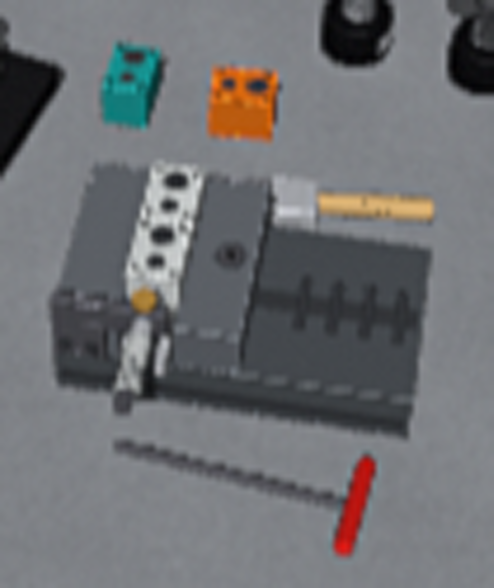

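The jaw and blanks match the predicted snug outline to within about 1 mm. Tools are undisturbed and the arm is clear.

```bash
python3 -c "
from bench import robot
print(robot.sign_off())"
```

```text
the job is handed in; nothing more can be done
None
```

The vise is loaded and the job is handed in at about 19 s of the 64 s allowed.

- **Row:** I pushed blank_a with the closed fingers until both blanks met the stop. I then pressed to about 19.5 N at the wrist, which I estimate put 16–19 N on the stop after 3–4 N of sliding friction. The stop force itself is not measured.
- **Jaw:** I slid the loose jaw up from behind until the force rose sharply, to about 27 N on the fingertips. It stopped within 1 mm of the expected snug position.
- **Re-check by feel:** With the jaw closed, I pressed blank_a again to about 14 N. Under load the fingers reached the same place as in the first press, to within 0.05 mm. First contact came about 0.2 mm earlier, so a tiny gap may have opened when the jaw closed and been pushed shut again. I did not push the jaw again after this press.
- **Last pictures:** The row looks square and closed up to the button. Blanks and jaw lie within about 1 mm of the predicted outlines, and one pixel is about 3 mm, so smaller gaps would not show. The hex key and brush show no movement, and I did not reach the other tools or check them closely in the last crops. The arm was clear of everything.

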